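# Back off the carousel sampler's clamp collar

## Task

Unscrew the black knurled clamp collar on top of the carousel sampler by rolling a fingertip along its rim, counter-clockwise seen from above, counting the turns: stop when the collar's white line comes round to the sampler's red mark for the second time, and leave it lined up there. A quarter turn further and the collar comes off its thread, so do not run on. Nothing is to be picked up: leave the vial standing on the tray and the flask, bottle and blue box beside the sampler where they are.

Things in the scene. Friction and masses are not known exactly. Their poses are not given: they have to be found in the camera images.
- collar (a joint): Angle of the collar about its vertical axis, rad. 0: screwed tight (hard stop), white line over the red mark; grows counter-clockwise seen from above, 6.283 per full turn. Starts between 1.5 and 4.5, so the line meets the mark at 6.283, then at 12.566. The collar does not rise; it turns stiffly (0.08 N m, 1.7 N at the rim) and stays where it is left.
- collar_centre (a point): Centre of the collar, on its vertical axis, half-way up: a black disc 98 mm across over the ridges and 28 mm tall (14 mm either way from here). 24 upright round ridges, 12 mm apart and 3.5 mm proud, run all round its rim: a fingertip set against the rim from the side and moved along it carries the collar round.
- sampler: White drum 306 mm across, fixed to the bench; origin at the centre of its underside, on the collar's axis, x towards the red mark. Its flat round grey tray (290 mm across) lies 82 mm above the bench, bare but for the vial (the dark wells are flush). The collar sits 22 mm above the tray on a hub 60 mm across.
- collar_line (a point): Outer end of the white radial line on the collar's top face, 46.5 mm from the collar's axis; turns with the collar.
- ref_mark (a point): Inner end of the red radial mark (34 mm long, 9 mm wide) painted on the tray top, 55 mm from the collar's axis; it does not turn. The white line is lined up when it points along the red mark.
- vial_centre (a point): Centre of a small loose amber vial with a blue cap, 18 mm across, 32 mm tall, that stands upright on the sampler's tray 108 to 126 mm from the collar's axis. Leave alone.
- flask: Loose conical glass flask, 80 mm across at the foot, 36 mm at the lip, 122 mm tall, standing on the bench; origin at the centre of its underside. Leave alone.
- rinse: Loose white plastic bottle with yellow label, 62 mm across, 150 mm tall, standing on the bench; origin at the centre of its underside. Leave alone.
- tipbox: Loose closed blue plastic box, 115 x 80 x 60 mm tall, on the bench; origin at the centre of its underside. Leave alone.

How it is judged:
By the outcome, as a careful person would: the job done as asked, in the order asked, and still so for the second after the job is handed in, with the robot touching nothing.
It also fails if it takes over 58 s, if anything falls off the work surface, if the arm or the gripper's body presses on something with over 40 N, if the wrist force passes 120 N, or if a joint passes its speed limit or range.

## Robot

A 6-joint arm with a two-finger parallel gripper is mounted at the origin on the work surface. World frame = base frame: x ahead of the robot, y to its left, z up, the work surface at z = 0. Lengths are in mm, angles in rad, forces in N, time in s.
With the tool pointing down it reaches from about 350 to 975 mm from the base axis. Payload 4.9 kg.
Tool frame: the origin (TCP) lies midway between the tips of the shut fingers; the grasp point (between the pads) lies robot.grip_depth behind it (robot.grip_depth is the distance from the TCP to the grasp point, in mm); z points along the fingers, y is the direction in which the jaws open and shut (so a half turn about z gives the same grasp; the last joint's range is limited). The gripper opens to 85 mm and grips with 20 to 120 N. Pads are 22 mm wide; open, the fingers measure 114 mm over their backs; the gripper's body (76 mm by 85 mm) begins 54 mm behind the grasp point. The pads swing forward as they close: fully open they stand 13 mm farther back than shut.
Start: joints at [-1.359, 0.053, 1.613, -0, 1.476, -0.119], TCP at [202.994, -591.096, 231.304] pointing down, gripper open.
Joint ranges: [-3.01, 3.01], [-1.01, 2.22], [0.06, 2.58], [-1.02, 4.17], [0.09, 2.62], [-3.14, 3.14]. Speed limits (rad/s): [2.57, 2.57, 3.14, 3.14, 3.14, 3.14].

## Interface

Orientations are given as a unit quaternion [w, x, y, z].
In Python, from plant import robot, viewer gives the robot as it stands.
- The arm moves only by the tool step_arm, never from a script. Its argument "steps" is a list of rows, each an object with "linear": the shift along the tool's x, y, z in cm, a list of three; "yaw": the turn about the tool's z in rad; "fingers": the opening, from 0 (shut) to 1 (fully open). A call has 1 to 12 rows; each row shifts and turns the commanded pose from where the row before left it, along the tool's axes as they then stand; what a row does not reach is not made up. A row lasts 1/12 s, in which the tool goes at most 41.7 mm and 7.16 degrees, less where a joint would pass 70% of its speed; a pose out of reach is approached as far as the arm can. A call is refused whole if a number of a shift passes 4.17 or a number of a turn 0.125, either way. A call with a gripper value outside its range is refused whole. The fingers move at their own pace and stop on an object; the grip force is fixed at half the most. Time passes only in rows, so rows that do not move let the fingers close. It gives the time, the measured TCP pose, the force and the opening at its end, in the units of the state.
- robot.read_state(): the state, without advancing time (a new reading comes with each control period).
- viewer.camera(name): name is "scene" or "top" or "wrist"; returns a dict with "color" (480x640x3 uint8, red, green, blue), "z_map" (480x640 float32, mm along the optical axis (not along the pixel's ray), 0 where there is no reading), "intrinsics" (3x3 intrinsics, pixels), "R" (3x3) and "t" (3): a world point X has camera coordinates R X + t. Camera axes: x right, y down, z forward; pixel columns grow to the right and rows downward; lengths in mm; the calibration is good to about 2 mm. A picture is of the moment at which its call begins.
- robot.close_job(): hands the job in, once; it reports no verdict.
Trained networks look in a picture, given as the dict that the camera call returned (one of the last four; its "shot" number tells which), for a name from the list of things; names that differ only in an ending like _2 or _b are one class to them, and where a whole thing is asked for, a point or a joint stands for the part that bears it (a point fixed in the world has none). Each returns a list of dicts, best first, with "score" (0 to 1); they miss things now and then, are a little off and sometimes report something else, mostly with a low value. They report only what shows in the picture. A call takes as long as a camera call.
- viewer.find_in(picture, label): "centre" ([x, y, z] in mm, in world coordinates, good to about 4 mm: the middle of the surface that is visible of it).
- viewer.masks_of(picture, label): "mask" (480x640 bool, what is visible of it).
- viewer.landmark_of(picture, label): "centre" ([x, y, z] in mm, in world coordinates, good to about 4 mm: a listed point, or the origin of a listed thing).
The state is a dict: "t": time; "q": joint angles; "qvel": joint speeds; "tau": joint torques, N m; "tool_pos": TCP position; "tcp_rot": TCP orientation; "contact_force": force on the tool from outside, world axes, zero at the start; "wrist_torque": the same for the moment, N m; "gripper_width": finger opening in mm.
Only numpy, scipy, OpenCV 4.12 (cv2) and the standard library are available. Lean on these libraries where they do the work, as an engineer would, in place of code of your own. Each camera call takes 0.05 s, during which the arm holds its last target.

## Working session

There is one attempt and no reset: what is moved stays moved. The work goes in short steps, Python scripts to look and compute and a tool call to move; the robot and the scene stay as the last step left them, time stands still between calls to the robot, and variables do not carry over. Pictures are saved under pics/ and viewed, and the job is handed in when it is done.

Besides the shell and the picture viewer there is one more tool, called after "Call:" as name(argument=value, ...) on one line, values as JSON. step_arm: Moves the arm, as the interface text tells. Its arguments: {"type":"object","properties":{"steps":{"type":"array"}},"required":["steps"]}

```bash
ls; mkdir -p pics; python3 - <<'E'
from plant import robot, viewer
import cv2
s=robot.read_state(); print(s, robot.grip_depth)
for n in ["scene","top"]:
    p=viewer.camera(n); cv2.imwrite(f"pics/{n}0.png",p["color"][:,:,::-1])
    print(n,p["R"].round(3).tolist(),p["t"].round(1).tolist(),p["intrinsics"].tolist())
    for l in ["collar_centre","collar_line","ref_mark","vial_centre","sampler","flask","rinse","tipbox"]:
        r=viewer.landmark_of(p,l); print(l,[(x["centre"],x["score"]) for x in r[:2]])
E
```

```text
pics
{'t': 0.0, 'q': array([-1.35897997e+00,  5.33823911e-02,  1.61430030e+00,  1.68720427e-05,
        1.47600226e+00, -1.19013417e-01]), 'qvel': array([-3.99500487e-04,  7.59773880e-04,  7.04266183e-05, -2.83174644e-04,
       -9.03479894e-05,  2.65916020e-04]), 'tau': array([ 1.03076782e-03, -3.93674040e+01, -3.70179749e+01, -8.42919394e-05,
        6.90784946e-03, -1.39085509e-05]), 'tool_pos': array([ 202.88183066, -590.49286131,  230.04343139]), 'tcp_rot': array([-1.04540959e-03,  9.86349717e-01,  1.64660683e-01, -4.01370308e-05]), 'contact_force': array([-0.16905905,  0.35687279, -0.7789221 ]), 'wrist_torque': array([ 0.06169284, -0.02219304, -0.01398227]), 'gripper_width': 85.41199965878396} 18.700000000000003
scene [[-0.641, 0.768, 0.008], [0.417, 0.357, -0.836], [-0.645, -0.532, -0.549]] [307.2, -182.4, 1469.5] [[473.4787357400486, 0.0, 326.6897991016451], [0.0, 473.4787357400486, 240.7924597074417], [0.0, 0.0, 1.0]]
collar_centre [([577.9, 73.3, 117.8], 0.76)]
collar_line [([539.7, 50.6, 134.7], 0.78)]
ref_mark [([617.6, 119.7, 84.4], 0.59)]
vial_centre [([511.4, 157.7, 100.8], 0.55)]
sampler [([582.1, 70.5, 2.0], 0.72)]
flask [([444.1, 351.4, 1.3], 0.74)]
rinse [([601.2, -347.1, 2.5], 0.73)]
tipbox [([464.1, 545.0, -3.4], 0.82)]
top [[0.003, -1.0, 0.003], [-0.994, -0.003, -0.11], [0.11, -0.003, -0.994]] [63.4, 558.9, 1284.2] [[573.3168747681788, 0.0, 319.8127947031904], [0.0, 573.3168747681788, 235.97818921097664], [0.0, 0.0, 1.0]]
collar_centre []
collar_line [([536.6, 50.2, 136.0], 0.95)]
ref_mark [([614.0, 118.2, 83.4], 0.89), ([600.4, -346.1, 2.0], 0.34)]
vial_centre [([509.8, 154.7, 99.1], 0.58)]
sampler [([581.5, 73.1, 1.0], 0.57)]
flask [([445.2, 353.4, -2.7], 0.59)]
rinse [([600.9, -345.1, 4.1], 0.67)]
tipbox [([461.7, 544.3, -2.8], 0.76)]
```

View pics/scene0.png

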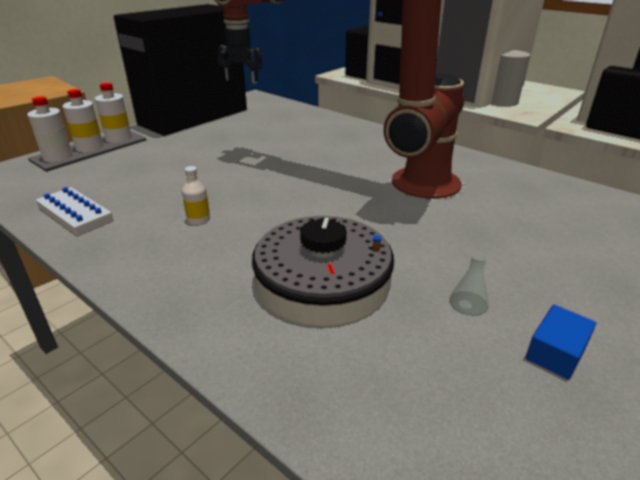

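View pics/top0.png

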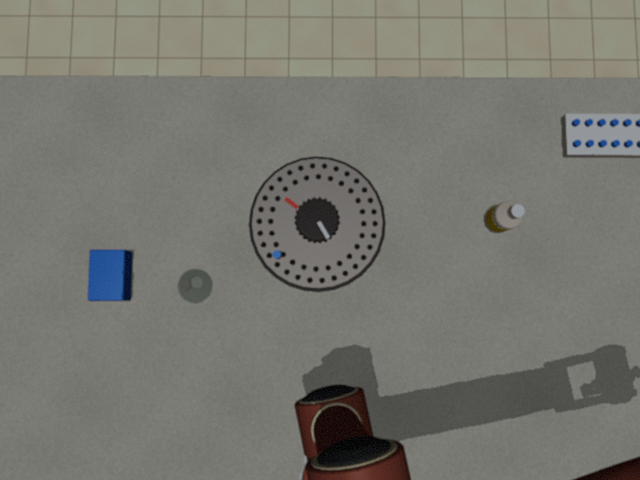

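The scene view shows the sampler at about (322,265) with the collar at (323,235). The top view shows the collar at (317,220), with its white line pointing to (328,238) and the red mark at (291,203). The vial is at (277,255). I'll refine the collar's centre and angles next.

```bash
cat > h.py <<'E'
from plant import robot, viewer
import numpy as np, cv2
from scipy.spatial.transform import Rotation as Ro
def ray_z(p,uv,z):
    K,R,t=p["intrinsics"],p["R"],p["t"]
    uv=np.atleast_2d(uv).astype(float)
    d=np.c_[uv,np.ones(len(uv))]@np.linalg.inv(K).T@R
    o=-R.T@t
    return o+d*((z-o[2])/d[:,2])[:,None]
def rot(s):
    w,x,y,z=s["tcp_rot"]; return Ro.from_quat([x,y,z,w]).as_matrix()
def top_measure(p,C0=(581,72.5),save=None):
    im=p["color"].astype(int)
    red=(im[...,0]>150)&(im[...,1]<90)&(im[...,2]<90)
    v,u=np.nonzero(red); P=ray_z(p,np.c_[u,v],82)[:,:2]
    k=np.hypot(*(P-C0).T)<120; P=P[k]
    white=(im.min(2)>130)&(im.max(2)-im.min(2)<40)
    v,u=np.nonzero(white); W=ray_z(p,np.c_[u,v],132)[:,:2]
    k=np.hypot(*(W-C0).T)<48; W=W[k]; wt=im.min(2)[v,u][k]
    return P,W
def show(name,p,box=None,sc=1):
    im=p["color"][:,:,::-1]
    if box: a,b,c,d=box; im=im[b:d,a:c]
    cv2.imwrite("pics/"+name,cv2.resize(im,None,fx=sc,fy=sc,interpolation=cv2.INTER_NEAREST))
def st():
    s=robot.read_state(); M=rot(s)
    print("t",round(s["t"],2),"tcp",s["tool_pos"].round(1),"phi",np.degrees(np.arctan2(M[1,0],M[0,0])).round(1),"tilt",M[:,2].round(3),"F",s["contact_force"].round(1),"w",round(s["gripper_width"],1),"q",s["q"].round(2)); return s,M
E
python3 - <<'E'
from h import *
st()
for n in ["top","scene"]:
    p=viewer.camera(n)
    P,W=top_measure(p); print(n,len(P),P.mean(0),len(W),W.mean(0) if len(W) else 0)
    m=viewer.masks_of(p,"collar_centre")
    for x in m[:1]:
        print(x["score"],x["mask"].sum())
        if n=="top":
            c,_=cv2.findContours(x["mask"].astype(np.uint8),0,1)
            print(cv2.minEnclosingCircle(max(c,key=len)))
    im=p["color"].astype(int)
    if n=="top":
        # dark collar blob
        d=(im.max(2)<62).astype(np.uint8); d[:,:290]=0;d[:,345:]=0;d[:190]=0;d[250:]=0
        nn,l,sx,cc=cv2.connectedComponentsWithStats(d); i=1+np.argmax(sx[1:,4]); print(sx[i],cc[i])
        b=sx[i]; mid=(b[0]+b[2]/2-.5,b[1]+b[3]/2-.5); print(mid, ray_z(p,[mid],132),ray_z(p,[mid],118))
        # sampler rim
        r=viewer.masks_of(p,"sampler")
        if r:
            c,_=cv2.findContours(r[0]["mask"].astype(np.uint8),0,1); c=max(c,key=len); print("samp",cv2.fitEllipse(c),ray_z(p,[cv2.fitEllipse(c)[0]],80))
        show("topcrop.png",p,(240,150,390,300),4)
p=viewer.camera("wrist"); show("wrist0.png",p); M=rot(robot.read_state()); print((p["R"]@M).round(2)); print((M.T@(-p["R"].T@p["t"]-robot.read_state()["tool_pos"])).round(1),p["intrinsics"][0,0])
E
```

```text
t 0.9 tcp [ 203.  -591.1  231.3] phi 19.0 tilt [-0. -0. -1.] F [-0.4 -0.8 -0.6] w 85.6 q [-1.36  0.05  1.61 -0.    1.48 -0.12]
top 0 [nan nan] 51 [560.94943894  58.39853958]
0.97 14494
((316.355224609375, 223.01272583007812), 68.6192855834961)
[ 295  198   44   45 1383] [316.25234996 219.03615329]
(np.float64(316.5), np.float64(220.0)) [[581.55401324  72.65564955 132.        ]] [[583.4954198   72.69931985 118.        ]]
samp ((316.39697265625, 223.5605926513672), (133.80929565429688, 134.78399658203125), 85.85859680175781) [[580.81569993  73.01560812  80.        ]]
scene 45 [624.01424029 130.50663442] 34 [558.03609508  59.09288077]
0.97 12559
[[-0.    1.    0.  ]
 [-0.96  0.   -0.27]
 [-0.27 -0.    0.96]]
[  68.1    1.1 -143. ] 372.3931232540835<stdin>:5: RuntimeWarning: Mean of empty slice.
  ret = um.true_divide(
```

View pics/topcrop.png

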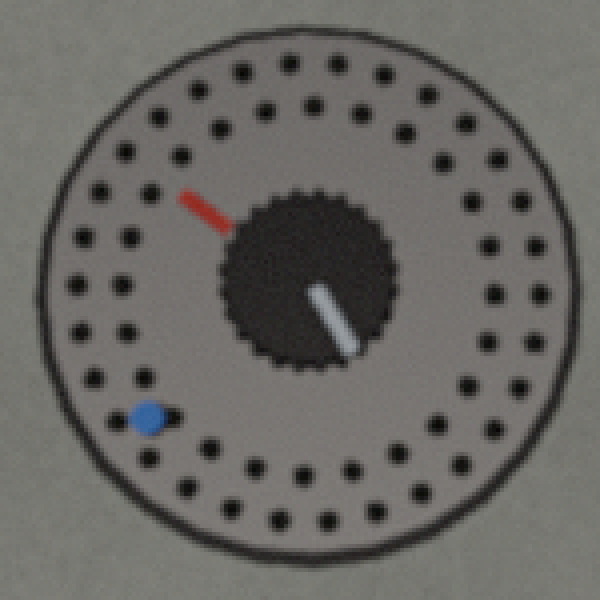

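View pics/wrist0.png

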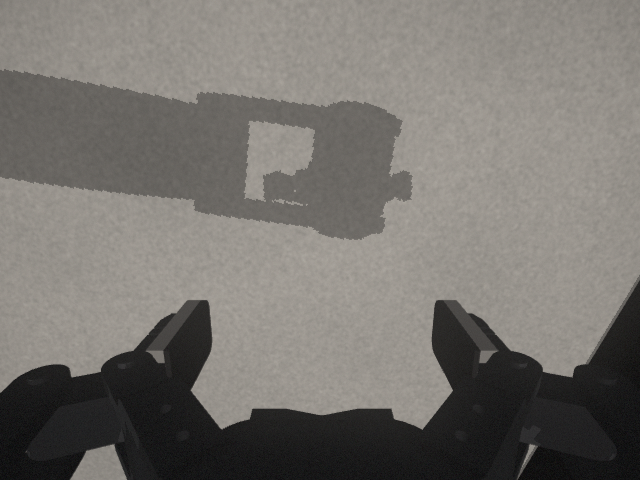

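The top crop has the collar centre at about (309,282), the white line running from (316,290) to (352,350), and the red mark from (183,195) to (228,230). That puts the collar centre near (581.5, 72.7) and the collar at about 2.77 rad, so roughly 9.8 rad remain. The wrist view shows the open pads and clear bench. Next I move towards the collar's right side while closing the fingers.

Call:
step_arm(steps=[{"linear":[2.6,-2.1,0],"yaw":0,"fingers":0},{"linear":[2.6,-2.1,0],"yaw":0,"fingers":0},{"linear":[2.6,-2.1,0],"yaw":0,"fingers":0},{"linear":[2.6,-2.1,0],"yaw":0,"fingers":0},{"linear":[2.6,-2.1,0],"yaw":0,"fingers":0},{"linear":[2.6,-2.1,0],"yaw":0,"fingers":0},{"linear":[2.6,-2.1,0],"yaw":0,"fingers":0},{"linear":[2.6,-2.1,0],"yaw":0,"fingers":0},{"linear":[2.6,-2.1,0],"yaw":0,"fingers":0},{"linear":[2.6,-2.1,0],"yaw":0,"fingers":0},{"linear":[2.6,-2.1,0],"yaw":0,"fingers":0},{"linear":[2.6,-2.1,0],"yaw":0,"fingers":0}])

```text
t: 2.2
tool_pos: [416.8, -249.9, 231.6]
tcp_rot: [0.0, 0.986, 0.165, 0.0]
contact_force: [1.1, -0.7, -0.1]
gripper_width: 0.1
```

Call:
step_arm(steps=[{"linear":[2.6,-2.1,0],"yaw":0,"fingers":0},{"linear":[2.6,-2.1,0],"yaw":0,"fingers":0},{"linear":[2.6,-2.1,0],"yaw":0,"fingers":0},{"linear":[2.6,-2.1,0],"yaw":0,"fingers":0},{"linear":[2.6,-2.1,0],"yaw":0,"fingers":0},{"linear":[2.6,-2.1,0],"yaw":0,"fingers":0},{"linear":[2.6,-2.1,0],"yaw":0,"fingers":0},{"linear":[0,0,0],"yaw":0,"fingers":0},{"linear":[0,0,0],"yaw":0,"fingers":0}])

```text
t: 2.95
tool_pos: [541.0, -52.0, 231.2]
tcp_rot: [0.0, 0.986, 0.166, -0.0]
contact_force: [-0.2, 0.1, 0.1]
gripper_width: 0.2
```

```bash
python3 - <<'E'
from h import *
st()
p=viewer.camera("wrist"); show("wrist1.png",p)
for l in ["collar_centre","collar_line","ref_mark"]:
    r=viewer.landmark_of(p,l); print(l,[(x["centre"],x["score"]) for x in r[:2]])
E
```

```text
t 2.95 tcp [541.  -52.  231.2] phi 19.1 tilt [-0. -0. -1.] F [-0.2  0.1  0.1] w 0.2 q [-0.23 -0.14  1.8  -0.    1.48  1.  ]
collar_centre []
collar_line [([540.2, 52.1, 132.5], 0.71)]
ref_mark [([506.3, 161.7, 98.5], 0.54)]
```

View pics/wrist1.png

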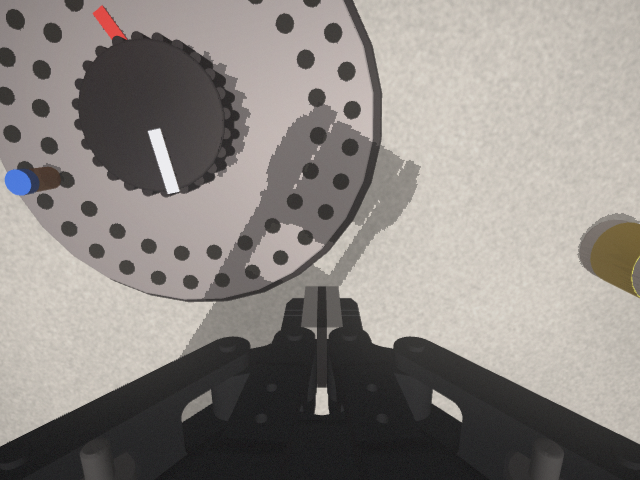

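The wrist view shows the collar centred at about (150,115), with the white line from (155,130) to (172,192) and the red mark at (110,22). The shut tips at (320,290) are narrower than the finger backs. I'll measure the tip shape from depth, and the centre from this view.

```bash
python3 - <<'E'
from h import *
s,M=st()
p=viewer.camera("wrist")
K,R,t=p["intrinsics"],p["R"],p["t"]
z=p["z_map"]; v,u=np.mgrid[:480,:640]
c=np.stack([(u-K[0,2])/K[0,0]*z,(v-K[1,2])/K[1,1]*z,z],-1)
w=(c-t)@R; T=(w-s["tool_pos"])@M
ok=(z>0)&(abs(T[...,1])<50)&(T[...,2]>-80)&(T[...,2]<10)&(abs(T[...,0])<45)
Q=T[ok]
for a in range(-70,8,5):
    k=(Q[:,2]>=a)&(Q[:,2]<a+5)
    if k.sum()>5: print(a,k.sum(),"x",Q[k,0].min().round(1),Q[k,0].max().round(1),"y",Q[k,1].min().round(1),Q[k,1].max().round(1))
# collar top
im=p["color"].astype(int)
d=((abs(w[...,2]-132)<5)&(z>0)&(np.hypot(w[...,0]-581,w[...,1]-73)<58)).astype(np.uint8)
# ray project to 132 to avoid depth noise
n,l,sx,cc=cv2.connectedComponentsWithStats(d); i=1+np.argmax(sx[1:,4]); 
cs,_=cv2.findContours((l==i).astype(np.uint8),0,1); cs=max(cs,key=len)[:,0]
X=ray_z(p,cs,132)[:,:2].astype(np.float32); print("collar",cv2.minEnclosingCircle(X),"z",np.median(w[l==i][:,2]))
def line(mask,zz,r0,r1,C):
    v,u=np.nonzero(mask); W=ray_z(p,np.c_[u,v],zz)[:,:2]-C; r=np.hypot(*W.T); W=W[(r<r1)&(r>r0)]
    m=W.mean(0); print(len(W),m,np.degrees(np.arctan2(m[1],m[0])))
C=np.array([581.5,72.7])
C2=np.array(cv2.minEnclosingCircle(X)[0])
for C in(C,C2):
    line(im.min(2)>170,132,10,48,C)
    line((im[...,0]>150)&(im[...,1]<110)&(im[...,2]<110),82,50,95,C)
E
```

```text
t 3.15 tcp [540.2 -54.2 231.3] phi 18.9 tilt [-0. -0. -1.] F [-0.1 -0.2  0.8] w -0.0 q [-0.24 -0.14  1.8  -0.    1.48  1.  ]
-70 4303 x -8.8 17.9 y -48.2 49.8
-65 3179 x -9.5 16.2 y -44.0 46.2
-60 5748 x -9.2 12.9 y -40.3 41.6
-55 3050 x -10.4 14.2 y -36.5 38.3
-50 2298 x -12.7 14.3 y -31.9 34.4
-45 616 x -8.0 13.9 y -27.5 28.0
-40 927 x -12.0 11.8 y -9.1 11.3
-35 336 x 6.2 11.4 y -12.6 14.5
-30 512 x 5.7 11.3 y -12.4 14.5
-25 464 x 6.0 11.4 y -12.5 14.5
-20 411 x 5.5 11.5 y -12.6 14.7
-15 382 x 5.7 11.7 y -12.6 14.6
-10 258 x 6.0 11.2 y -11.7 13.3
-5 37 x 10.1 10.9 y -5.6 7.2
collar ((581.4703979492188, 71.64445495605469), 49.33871841430664) z 132.43073240640013
743 [-24.07906354 -13.85529195] -150.08352205488922
440 [47.96754851 63.67397191] 53.00816840540419
732 [-24.28265773 -12.92791942] -151.9694708535678
440 [47.99715056 64.72951695] 53.442943110757945
```

Call:
step_arm(steps=[{"linear":[2.0,-1.85,0],"yaw":0.12,"fingers":0},{"linear":[1.77,-2.08,0],"yaw":0.12,"fingers":0},{"linear":[0,0,0.8],"yaw":0.12,"fingers":0},{"linear":[0,0,0.8],"yaw":0.12,"fingers":0},{"linear":[0,0,0.8],"yaw":0.12,"fingers":0},{"linear":[0,0,0.8],"yaw":0.12,"fingers":0},{"linear":[0,0,0.8],"yaw":0.12,"fingers":0},{"linear":[0,0,0.8],"yaw":0.12,"fingers":0},{"linear":[0,0,0.8],"yaw":0.12,"fingers":0},{"linear":[0,0,0.8],"yaw":0.12,"fingers":0},{"linear":[0,0,0.8],"yaw":0,"fingers":0},{"linear":[0,0,0],"yaw":0,"fingers":0}])

```text
t: 4.2
tool_pos: [565.1, -5.9, 157.3]
tcp_rot: [0.001, 0.907, -0.42, -0.002]
contact_force: [-0.4, -0.3, 0.1]
gripper_width: -0.2
```

```bash
cat >> h.py <<'E'
C=np.array([581.5,72.3]); BETA=np.radians(-129.2); DC=17.4
def pose(C=C):
    s,M=st(); d=s["tool_pos"][:2]-C
    a=np.degrees(np.arctan2(d[1],d[0])); phi=np.degrees(np.arctan2(M[1,0],M[0,0]))
    print("alpha",a.round(1),"rho",np.hypot(*d).round(1),"skew",(phi-(a+180-129.2)).round(1)); 
    F=s["contact_force"][:2]; r=d/np.hypot(*d); print("Frad",(F@r).round(1),"Ftan",(F@[-r[1],r[0]]).round(1),"unit radial-in in tool:",(M.T@np.r_[-r,0]).round(3),"tangent ccw:",(M.T@np.array([-r[1],r[0],0])).round(3))
    return s,M
def pics(tag):
    p=viewer.camera("wrist"); show(f"w_{tag}.png",p)
    p=viewer.camera("top"); show(f"t_{tag}.png",p,(240,150,390,300),4)
def ang(n="top",C=C):
    p=viewer.camera(n); im=p["color"].astype(int)
    r=viewer.landmark_of(p,"collar_line"); print(n,"net",[(np.degrees(np.arctan2(*(np.array(x["centre"])[:2]-C)[::-1])).round(1),x["score"]) for x in r[:1]])
    v,u=np.nonzero((im.min(2)>130)&(im.max(2)-im.min(2)<45)); W=ray_z(p,np.c_[u,v],132)[:,:2]-C; q=np.hypot(*W.T); W=W[(q<48)&(q>10)]
    if len(W)>4: m=W.mean(0); print(len(W),"line",m.round(1),np.degrees(np.arctan2(m[1],m[0])).round(1))
E
python3 - <<'E'
from h import *
pose(); pics("a"); ang(); ang("scene")
E
```

```text
t 4.2 tcp [565.1  -5.9 157.3] phi -49.7 tilt [-0.003  0.    -1.   ] F [-0.4 -0.3  0.1] w -0.2 q [-0.14 -0.03  1.82 -0.    1.35  2.3 ]
alpha -101.8 rho 79.9 skew 1.3
Frad 0.4 Ftan -0.3 unit radial-in in tool: [-0.614 -0.789 -0.   ] tangent ccw: [ 0.789 -0.614 -0.003]
top net [(np.float64(-151.6), 0.67)]
36 line [-18.2 -12.4] -145.8
scene net [(np.float64(-140.7), 0.74)]
34 line [-24.  -13.8] -150.1
```

View pics/w_a.png

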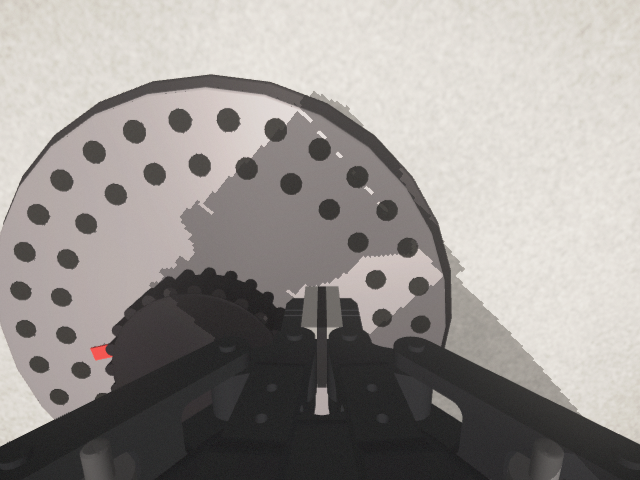

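The wrist view shows the tip at (320,300) beside the collar, clear of it. Next I lower to the collar's height and move in radially.

Call:
step_arm(steps=[{"linear":[0,0,1.7],"yaw":0,"fingers":0},{"linear":[0,0,1.7],"yaw":0,"fingers":0},{"linear":[0,0,1.6],"yaw":0,"fingers":0},{"linear":[-0.31,-0.39,0],"yaw":0,"fingers":0},{"linear":[-0.31,-0.39,0],"yaw":0,"fingers":0},{"linear":[-0.12,-0.16,0],"yaw":0,"fingers":0},{"linear":[0,0,0],"yaw":0,"fingers":0},{"linear":[0,0,0],"yaw":0,"fingers":0}])

```text
t: 5.17
tool_pos: [569.9, 6.7, 110.9]
tcp_rot: [-0.0, 0.907, -0.421, 0.001]
contact_force: [0.4, -0.3, 0.5]
gripper_width: -0.0
```

```bash
python3 - <<'E'
from h import *
pose()
E
```

```text
t 5.17 tcp [569.9   6.7 110.9] phi -49.8 tilt [ 0.003 -0.    -1.   ] F [ 0.4 -0.3  0.5] w -0.0 q [-0.12  0.03  1.85 -0.    1.26  2.32]
alpha -100.0 rho 66.6 skew -0.5
Frad 0.2 Ftan 0.4 unit radial-in in tool: [-0.639 -0.769  0.   ] tangent ccw: [ 0.769 -0.639  0.003]
```

Call:
step_arm(steps=[{"linear":[-0.1,-0.12,0.4],"yaw":0,"fingers":0},{"linear":[-0.1,-0.12,0],"yaw":0,"fingers":0},{"linear":[0,0,0],"yaw":0,"fingers":0},{"linear":[0,0,0],"yaw":0,"fingers":0}])

```text
t: 5.5
tool_pos: [569.4, 9.6, 105.3]
tcp_rot: [0.0, 0.907, -0.421, -0.0]
contact_force: [0.1, -0.2, 1.2]
gripper_width: -0.1
```

```bash
python3 - <<'E'
from h import *
pose();pics("b")
E
```

```text
t 5.5 tcp [569.4   9.6 105.3] phi -49.8 tilt [-0. -0. -1.] F [ 0.1 -0.2  1.2] w -0.1 q [-0.11  0.03  1.85 -0.    1.26  2.33]
alpha -100.9 rho 63.9 skew 0.4
Frad 0.2 Ftan 0.1 unit radial-in in tool: [-0.627 -0.779 -0.   ] tangent ccw: [ 0.779 -0.627 -0.   ]
```

View pics/w_b.png

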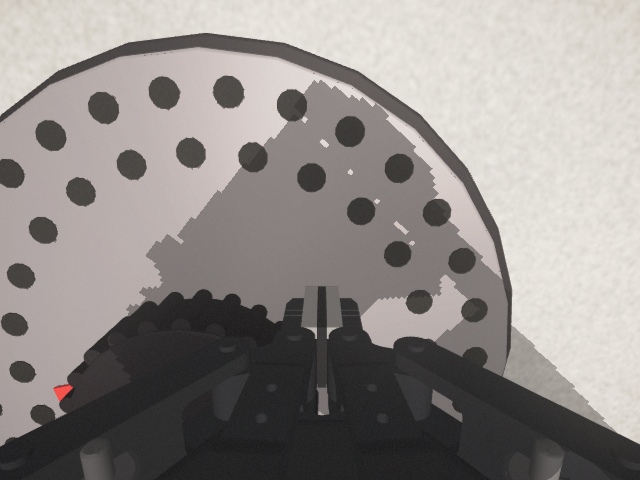

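No contact yet. I'll go 1 mm further in and try a short arc of the orbit.

Call:
step_arm(steps=[{"linear":[-0.06,-0.08,0],"yaw":0,"fingers":0},{"linear":[0.41,-0.36,0],"yaw":-0.087,"fingers":0},{"linear":[0.41,-0.36,0],"yaw":-0.087,"fingers":0},{"linear":[0.41,-0.36,0],"yaw":-0.087,"fingers":0},{"linear":[0,0,0],"yaw":0,"fingers":0},{"linear":[0,0,0],"yaw":0,"fingers":0}])

```text
t: 6.1
tool_pos: [586.0, 9.5, 105.3]
tcp_rot: [0.0, 0.954, -0.3, -0.0]
contact_force: [0.5, 0.6, 0.5]
gripper_width: -0.1
```

```bash
python3 - <<'E'
from h import *
pose();ang("scene"); pics("c")
E
```

```text
t 6.1 tcp [586.    9.5 105.3] phi -35.0 tilt [-0.  0. -1.] F [0.5 0.6 0.5] w -0.1 q [-0.11  0.07  1.81 -0.    1.26  2.07]
alpha -85.9 rho 62.9 skew 0.2
Frad -0.5 Ftan 0.5 unit radial-in in tool: [-0.63  -0.777  0.   ] tangent ccw: [ 0.777 -0.63  -0.   ]
scene net [(np.float64(-151.9), 0.83)]
16 line [-16.4  -8.6] -152.5
```

View pics/w_c.png

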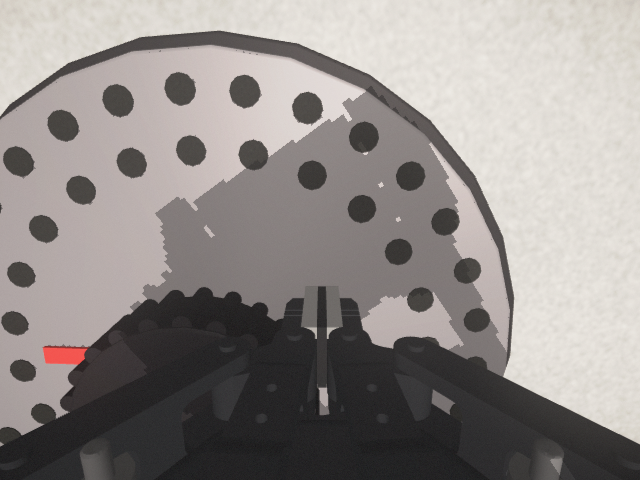

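Nothing touched. I'll move further in by 3 mm and check the force.

Call:
step_arm(steps=[{"linear":[-0.06,-0.08,0],"yaw":0,"fingers":0},{"linear":[-0.06,-0.08,0],"yaw":0,"fingers":0},{"linear":[-0.06,-0.08,0],"yaw":0,"fingers":0},{"linear":[0,0,0],"yaw":0,"fingers":0},{"linear":[0,0,0],"yaw":0,"fingers":0}])

```text
t: 6.72
tool_pos: [585.8, 10.4, 105.3]
tcp_rot: [0.002, 0.954, -0.3, 0.001]
contact_force: [-0.4, -6.5, 0.0]
gripper_width: 0.1
```

Call:
step_arm(steps=[{"linear":[0.4,-0.34,0],"yaw":-0.087,"fingers":0},{"linear":[0.4,-0.34,0],"yaw":-0.087,"fingers":0},{"linear":[0,0,0],"yaw":0,"fingers":0}])

```text
t: 6.97
tool_pos: [597.0, 12.2, 105.4]
tcp_rot: [0.002, 0.977, -0.214, 0.001]
contact_force: [2.5, -6.6, -0.5]
gripper_width: 0.2
```

```bash
python3 - <<'E'
from h import *
pose();ang("scene")
E
```

```text
t 6.97 tcp [597.   12.2 105.4] phi -24.8 tilt [ 0.001 -0.004 -1.   ] F [ 2.5 -6.6 -0.5] w 0.2 q [-0.1   0.1   1.79 -0.    1.26  1.9 ]
alpha -75.6 rho 62.1 skew 0.0
Frad 7.0 Ftan 0.7 unit radial-in in tool: [-0.632 -0.775 -0.004] tangent ccw: [ 0.775 -0.632  0.   ]
scene net [(np.float64(-140.0), 0.87)]
18 line [-25.6 -21.4] -140.2
```

Contact made at about 7 N, and the line advanced with the finger from -150° to -140°. I'll carry on along the orbit.

Call:
step_arm(steps=[{"linear":[0.47,-0.43,0],"yaw":-0.105,"fingers":0},{"linear":[0.47,-0.43,0],"yaw":-0.105,"fingers":0},{"linear":[0.47,-0.43,0],"yaw":-0.105,"fingers":0},{"linear":[0.47,-0.43,0],"yaw":-0.105,"fingers":0},{"linear":[0.47,-0.43,0],"yaw":-0.105,"fingers":0},{"linear":[0.47,-0.43,0],"yaw":-0.105,"fingers":0}])

```text
t: 7.57
tool_pos: [629.5, 32.3, 105.5]
tcp_rot: [0.002, 0.995, 0.1, 0.002]
contact_force: [5.4, -6.2, -2.8]
gripper_width: 0.7
```

```bash
python3 - <<'E'
from h import *
pose();ang("scene");pics("d")
E
```

```text
t 7.57 tcp [629.5  32.3 105.5] phi 11.5 tilt [ 0.004 -0.004 -1.   ] F [ 5.4 -6.2 -2.8] w 0.7 q [-0.07  0.17  1.71 -0.    1.26  1.31]
alpha -39.8 rho 62.5 skew 0.4
Frad 8.1 Ftan -1.3 unit radial-in in tool: [-0.626 -0.78  -0.005] tangent ccw: [ 0.78  -0.626 -0.001]
scene net [(np.float64(-106.8), 0.62)]
32 line [ -7.2 -23.3] -107.2
```

View pics/t_d.png

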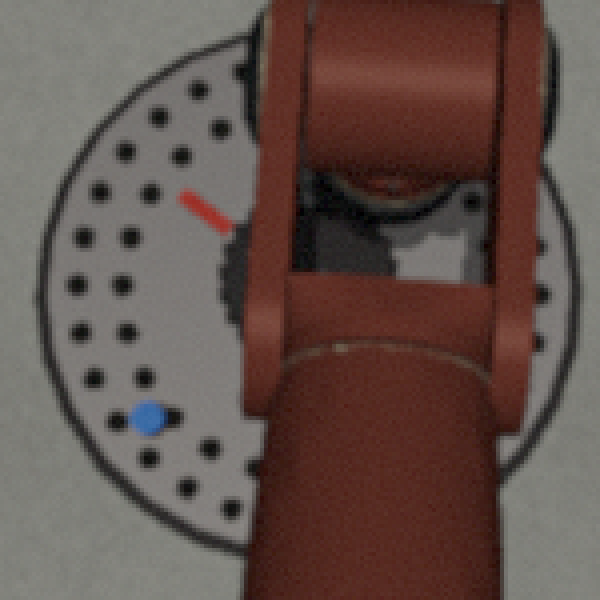

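The top view is partly hidden by the arm. The vial at (147,418) is untouched. The line has moved from -140° to -107°, about as far as the 36° of finger travel. Continuing.

Call:
step_arm(steps=[{"linear":[0.47,-0.43,0],"yaw":-0.105,"fingers":0},{"linear":[0.47,-0.43,0],"yaw":-0.105,"fingers":0},{"linear":[0.47,-0.43,0],"yaw":-0.105,"fingers":0},{"linear":[0.47,-0.43,0],"yaw":-0.105,"fingers":0},{"linear":[0.47,-0.43,0],"yaw":-0.105,"fingers":0},{"linear":[0.47,-0.43,0],"yaw":-0.105,"fingers":0},{"linear":[0.47,-0.43,0],"yaw":-0.105,"fingers":0},{"linear":[0.47,-0.43,0],"yaw":-0.105,"fingers":0},{"linear":[0.47,-0.43,0],"yaw":-0.105,"fingers":0},{"linear":[0.47,-0.43,0],"yaw":-0.105,"fingers":0},{"linear":[0.47,-0.43,0],"yaw":-0.105,"fingers":0},{"linear":[0.47,-0.43,0],"yaw":-0.105,"fingers":0}])

```text
t: 8.77
tool_pos: [634.8, 107.4, 105.8]
tcp_rot: [0.002, 0.745, 0.667, 0.004]
contact_force: [9.6, 4.4, -5.8]
gripper_width: -0.1
```

```bash
python3 - <<'E'
from h import *
pose();ang("scene")
p=viewer.camera("scene");show("s_e.png",p,(230,190,410,330),4)
E
```

```text
t 8.77 tcp [634.8 107.4 105.8] phi 83.7 tilt [ 0.008  0.003 -1.   ] F [ 9.6  4.4 -5.8] w -0.1 q [0.05 0.19 1.68 0.   1.26 0.16]
alpha 33.3 rho 63.8 skew -0.5
Frad 10.5 Ftan -1.6 unit radial-in in tool: [-0.638 -0.77  -0.009] tangent ccw: [ 0.77  -0.638 -0.002]
scene net [(np.float64(-28.6), 0.64)]
```

View pics/s_e.png

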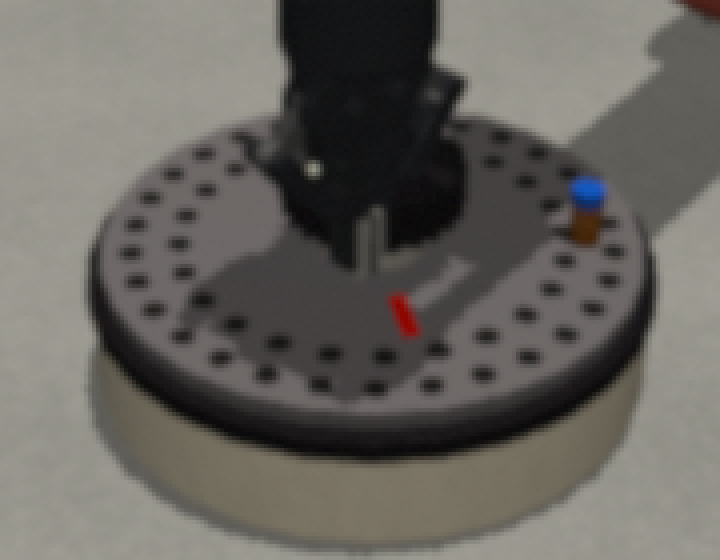

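The scene view shows the finger against the collar at about (370,240) in the crop, with the red mark at (405,315) and the vial standing. The line is near -30°. Continuing, with the pressure eased slightly.

Call:
step_arm(steps=[{"linear":[0.52,-0.37,0],"yaw":-0.105,"fingers":0},{"linear":[0.47,-0.43,0],"yaw":-0.105,"fingers":0},{"linear":[0.47,-0.43,0],"yaw":-0.105,"fingers":0},{"linear":[0.47,-0.43,0],"yaw":-0.105,"fingers":0},{"linear":[0.47,-0.43,0],"yaw":-0.105,"fingers":0},{"linear":[0.47,-0.43,0],"yaw":-0.105,"fingers":0},{"linear":[0.47,-0.43,0],"yaw":-0.105,"fingers":0},{"linear":[0.47,-0.43,0],"yaw":-0.105,"fingers":0},{"linear":[0.47,-0.43,0],"yaw":-0.105,"fingers":0},{"linear":[0.47,-0.43,0],"yaw":-0.105,"fingers":0},{"linear":[0.47,-0.43,0],"yaw":-0.105,"fingers":0},{"linear":[0.47,-0.43,0],"yaw":-0.105,"fingers":0}])

```text
t: 9.92
tool_pos: [565.2, 134.6, 105.4]
tcp_rot: [-0.001, 0.209, 0.978, 0.003]
contact_force: [0.5, 7.7, -1.8]
gripper_width: -0.2
```

```bash
python3 - <<'E'
from h import *
pose();ang("scene");ang("top")
p=viewer.camera("scene");show("s_f.png",p,(230,190,410,330),4)
pics("f")
E
```

```text
t 9.92 tcp [565.2 134.6 105.4] phi 155.9 tilt [-0.     0.006 -1.   ] F [ 0.5  7.7 -1.8] w -0.2 q [ 0.1   0.06  1.82  0.01  1.26 -1.05]
alpha 104.6 rho 64.4 skew 0.5
Frad 7.3 Ftan -2.5 unit radial-in in tool: [-0.626 -0.78  -0.005] tangent ccw: [ 0.78  -0.626 -0.001]
scene net [(np.float64(43.8), 0.82)]
top net [(np.float64(-87.0), 0.52)]
```

View pics/s_f.png

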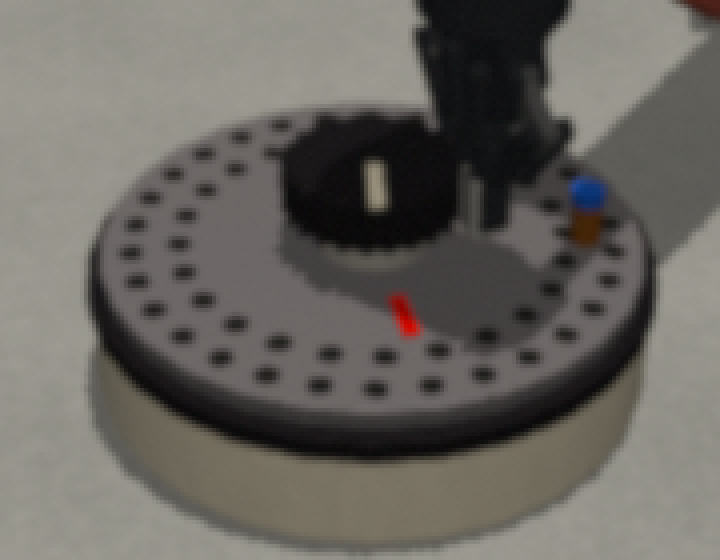

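View pics/w_f.png

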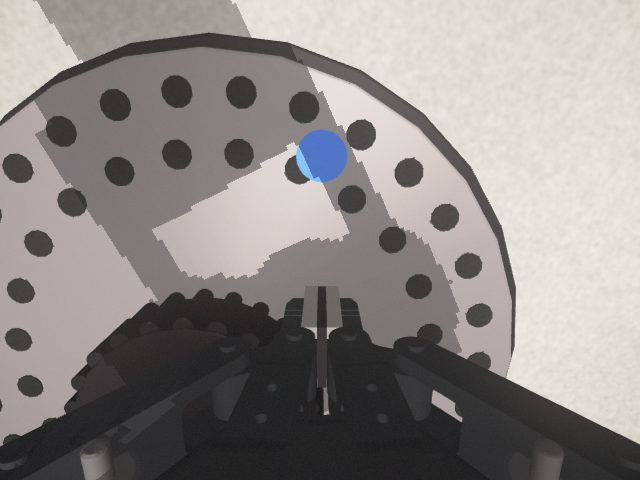

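The line is now at about 40°, in front and near the red mark at (405,315). The vial is clear of the finger, at (320,155) in the wrist view. Continuing.

Call:
step_arm(steps=[{"linear":[0.47,-0.43,0],"yaw":-0.105,"fingers":0},{"linear":[0.47,-0.43,0],"yaw":-0.105,"fingers":0},{"linear":[0.47,-0.43,0],"yaw":-0.105,"fingers":0},{"linear":[0.47,-0.43,0],"yaw":-0.105,"fingers":0},{"linear":[0.47,-0.43,0],"yaw":-0.105,"fingers":0},{"linear":[0.47,-0.43,0],"yaw":-0.105,"fingers":0},{"linear":[0.47,-0.43,0],"yaw":-0.105,"fingers":0},{"linear":[0.47,-0.43,0],"yaw":-0.105,"fingers":0},{"linear":[0.47,-0.43,0],"yaw":-0.105,"fingers":0},{"linear":[0.47,-0.43,0],"yaw":-0.105,"fingers":0},{"linear":[0.47,-0.43,0],"yaw":-0.105,"fingers":0},{"linear":[0.47,-0.43,0],"yaw":-0.105,"fingers":0}])

```text
t: 11.27
tool_pos: [518.3, 77.1, 105.0]
tcp_rot: [-0.003, -0.408, 0.913, 0.002]
contact_force: [-7.8, 2.1, 5.2]
gripper_width: -0.3
```

```bash
python3 - <<'E'
from h import *
pose();ang("scene")
p=viewer.camera("scene");show("s_g.png",p,(230,190,410,330),4)
E
```

```text
t 11.27 tcp [518.3  77.1 105. ] phi -131.9 tilt [-0.006  0.002 -1.   ] F [-7.8  2.1  5.2] w -0.3 q [ 0.   -0.07  1.96  0.    1.26 -2.41]
alpha 175.7 rho 63.4 skew -358.4
Frad 7.9 Ftan -1.5 unit radial-in in tool: [-0.61  -0.792 -0.007] tangent ccw: [ 0.792 -0.61  -0.002]
scene net [(np.float64(115.3), 0.62)]
```

View pics/s_g.png

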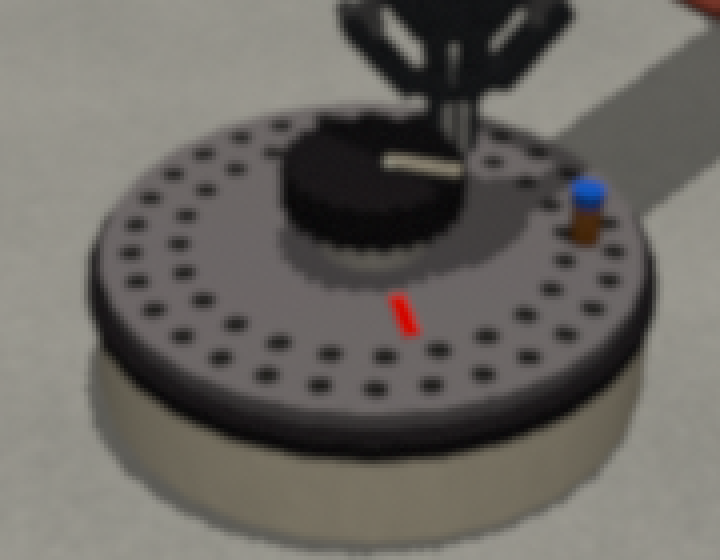

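The line has passed the mark once and is at about 115°, so roughly 298° remain. Joint 6 is at -2.41, so I back off radially, unwind the wrist by 4.94 rad, and re-engage with the neighbouring corner.

Call:
step_arm(steps=[{"linear":[0.67,0.87,0],"yaw":0,"fingers":0},{"linear":[0.67,0.87,0],"yaw":0,"fingers":0},{"linear":[0,0,0],"yaw":0.12,"fingers":0},{"linear":[0,0,0],"yaw":0.12,"fingers":0},{"linear":[0,0,0],"yaw":0.12,"fingers":0},{"linear":[0,0,0],"yaw":0.12,"fingers":0},{"linear":[0,0,0],"yaw":0.12,"fingers":0},{"linear":[0,0,0],"yaw":0.12,"fingers":0},{"linear":[0,0,0],"yaw":0.12,"fingers":0},{"linear":[0,0,0],"yaw":0.12,"fingers":0},{"linear":[0,0,0],"yaw":0.12,"fingers":0},{"linear":[0,0,0],"yaw":0.12,"fingers":0}])

```text
t: 12.42
tool_pos: [499.0, 78.2, 105.4]
tcp_rot: [-0.0, 0.185, 0.983, 0.0]
contact_force: [-0.2, -0.5, -0.8]
gripper_width: 0.1
```

Call:
step_arm(steps=[{"linear":[0,0,0],"yaw":0.12,"fingers":0},{"linear":[0,0,0],"yaw":0.12,"fingers":0},{"linear":[0,0,0],"yaw":0.12,"fingers":0},{"linear":[0,0,0],"yaw":0.12,"fingers":0},{"linear":[0,0,0],"yaw":0.12,"fingers":0},{"linear":[0,0,0],"yaw":0.12,"fingers":0},{"linear":[0,0,0],"yaw":0.12,"fingers":0},{"linear":[0,0,0],"yaw":0.12,"fingers":0},{"linear":[0,0,0],"yaw":0.12,"fingers":0},{"linear":[0,0,0],"yaw":0.12,"fingers":0},{"linear":[0,0,0],"yaw":0.12,"fingers":0},{"linear":[0,0,0],"yaw":0.12,"fingers":0}])

```text
t: 13.42
tool_pos: [499.0, 78.1, 105.4]
tcp_rot: [-0.0, 0.787, 0.617, 0.0]
contact_force: [-1.0, -0.4, 0.2]
gripper_width: -0.0
```

Call:
step_arm(steps=[{"linear":[0,0,0],"yaw":0.12,"fingers":0},{"linear":[0,0,0],"yaw":0.12,"fingers":0},{"linear":[0,0,0],"yaw":0.12,"fingers":0},{"linear":[0,0,0],"yaw":0.12,"fingers":0},{"linear":[0,0,0],"yaw":0.12,"fingers":0},{"linear":[0,0,0],"yaw":0.12,"fingers":0},{"linear":[0,0,0],"yaw":0.12,"fingers":0},{"linear":[0,0,0],"yaw":0.12,"fingers":0},{"linear":[0,0,0],"yaw":0.12,"fingers":0},{"linear":[0,0,0],"yaw":0.12,"fingers":0},{"linear":[0,0,0],"yaw":0.12,"fingers":0},{"linear":[0,0,0],"yaw":0.12,"fingers":0}])

```text
t: 14.42
tool_pos: [499.0, 78.1, 105.4]
tcp_rot: [-0.0, 0.998, -0.055, 0.0]
contact_force: [-0.2, -0.3, 0.2]
gripper_width: -0.1
```

Call:
step_arm(steps=[{"linear":[0,0,0],"yaw":0.12,"fingers":0},{"linear":[0,0,0],"yaw":0.12,"fingers":0},{"linear":[0,0,0],"yaw":0.12,"fingers":0},{"linear":[0,0,0],"yaw":0.12,"fingers":0},{"linear":[0,0,0],"yaw":0.12,"fingers":0},{"linear":[0,0,0],"yaw":0.12,"fingers":0},{"linear":[0,0,0],"yaw":0.12,"fingers":0},{"linear":[0,0,0],"yaw":0,"fingers":0}])

```text
t: 15.08
tool_pos: [499.0, 78.1, 105.4]
tcp_rot: [-0.0, 0.89, -0.456, -0.0]
contact_force: [-0.5, 0.2, 0.3]
gripper_width: 0.1
```

```bash
sed -i 's/180-129.2/180-50.8/' h.py; python3 - <<'E'
from h import *
pose();ang("scene");ang("top")
p=viewer.camera("scene");show("s_h.png",p,(230,190,410,330),4);pics("h")
E
```

```text
t 15.08 tcp [499.   78.1 105.4] phi -54.2 tilt [ 0.  0. -1.] F [-0.5  0.2  0.3] w 0.1 q [ 0.01 -0.12  2.    0.    1.26  2.52]
alpha 176.0 rho 82.7 skew -359.4
Frad 0.5 Ftan -0.2 unit radial-in in tool: [ 0.64  -0.768  0.   ] tangent ccw: [ 0.768  0.64  -0.   ]
scene net [(np.float64(115.6), 0.87)]
42 line [-12.3  24.4] 116.8
top net [(np.float64(116.2), 0.63)]
16 line [-3.7 15.6] 103.5
```

View pics/s_h.png

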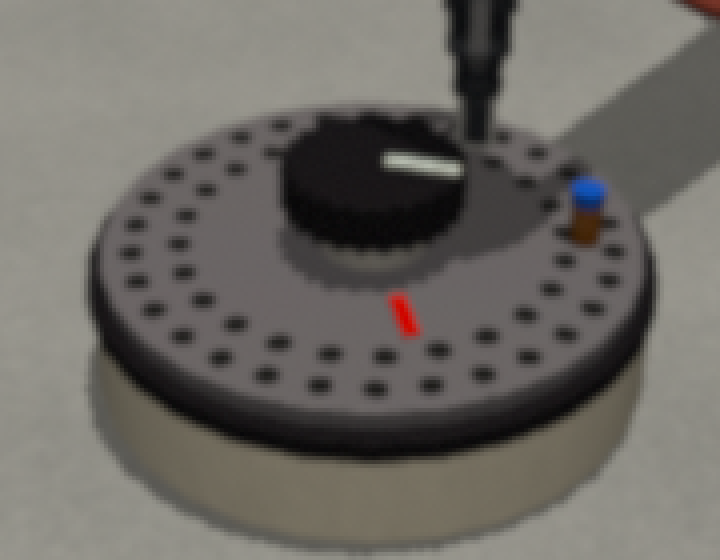

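View pics/w_h.png

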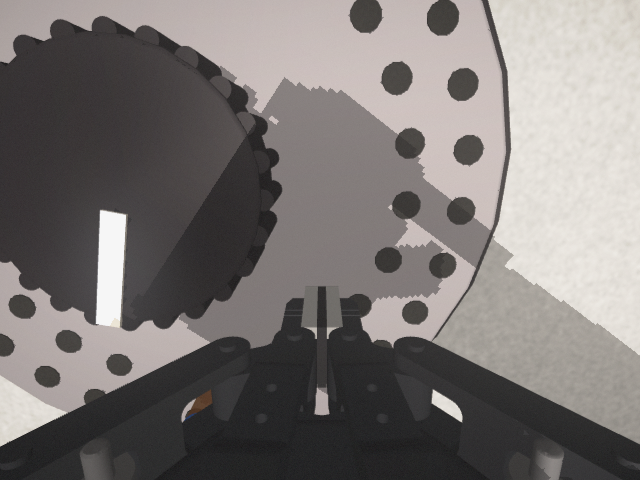

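The scene view has the line at about 116.5°, pointing right, with the vial still standing. The wrist view shows the line at (110,268) and the tip clear of the collar. I'll re-engage and continue the orbit.

Call:
step_arm(steps=[{"linear":[0.4,-0.48,0],"yaw":0,"fingers":0},{"linear":[0.4,-0.48,0],"yaw":0,"fingers":0},{"linear":[0.4,-0.48,0],"yaw":0,"fingers":0},{"linear":[0.15,-0.18,0],"yaw":0,"fingers":0},{"linear":[0.51,0.38,0],"yaw":-0.105,"fingers":0},{"linear":[0.51,0.38,0],"yaw":-0.105,"fingers":0},{"linear":[0.51,0.38,0],"yaw":-0.105,"fingers":0},{"linear":[0.51,0.38,0],"yaw":-0.105,"fingers":0},{"linear":[0,0,0],"yaw":0,"fingers":0}])

```text
t: 16.18
tool_pos: [524.0, 50.9, 105.2]
tcp_rot: [0.0, 0.966, -0.259, -0.0]
contact_force: [-0.7, 0.2, 0.5]
gripper_width: 0.6
```

```bash
python3 - <<'E'
from h import *
pose();ang("scene")
E
```

```text
t 16.18 tcp [524.   50.9 105.2] phi -30.0 tilt [-0.001  0.    -1.   ] F [-0.7  0.2  0.5] w 0.6 q [-0.04 -0.07  1.95  0.    1.26  2.05]
alpha -159.5 rho 61.3 skew 0.4
Frad 0.6 Ftan -0.5 unit radial-in in tool: [ 0.637 -0.771 -0.001] tangent ccw: [ 0.771  0.637 -0.   ]
scene net [(np.float64(134.0), 0.57)]
```

Call:
step_arm(steps=[{"linear":[0.57,0.27,0],"yaw":-0.105,"fingers":0},{"linear":[0.51,0.38,0],"yaw":-0.105,"fingers":0},{"linear":[0.51,0.38,0],"yaw":-0.105,"fingers":0},{"linear":[0.51,0.38,0],"yaw":-0.105,"fingers":0},{"linear":[0.51,0.38,0],"yaw":-0.105,"fingers":0},{"linear":[0.51,0.38,0],"yaw":-0.105,"fingers":0},{"linear":[0.51,0.38,0],"yaw":-0.105,"fingers":0},{"linear":[0.51,0.38,0],"yaw":-0.105,"fingers":0}])

```text
t: 16.95
tool_pos: [558.8, 16.5, 105.1]
tcp_rot: [0.0, 0.987, 0.159, -0.001]
contact_force: [-2.4, -0.2, 0.8]
gripper_width: 0.0
```

```bash
python3 - <<'E'
from h import *
pose();ang("scene")
E
```

```text
t 16.95 tcp [558.8  16.5 105.1] phi 18.3 tilt [-0.002 -0.001 -1.   ] F [-2.4 -0.2  0.8] w 0.0 q [-0.1   0.01  1.88 -0.    1.26  1.15]
alpha -112.1 rho 60.3 skew 1.2
Frad 1.1 Ftan -2.1 unit radial-in in tool: [ 0.648 -0.761 -0.002] tangent ccw: [ 0.761  0.648 -0.002]
scene net [(np.float64(178.9), 0.75)]
17 line [-34.   1.] 178.4
```

Call:
step_arm(steps=[{"linear":[0.53,0.35,0],"yaw":-0.105,"fingers":0},{"linear":[0.51,0.38,0],"yaw":-0.105,"fingers":0},{"linear":[0.51,0.38,0],"yaw":-0.105,"fingers":0},{"linear":[0.51,0.38,0],"yaw":-0.105,"fingers":0},{"linear":[0.51,0.38,0],"yaw":-0.105,"fingers":0},{"linear":[0.51,0.38,0],"yaw":-0.105,"fingers":0},{"linear":[0.51,0.38,0],"yaw":-0.105,"fingers":0},{"linear":[0.51,0.38,0],"yaw":-0.105,"fingers":0},{"linear":[0.51,0.38,0],"yaw":-0.105,"fingers":0},{"linear":[0.51,0.38,0],"yaw":-0.105,"fingers":0},{"linear":[0.51,0.38,0],"yaw":-0.105,"fingers":0},{"linear":[0.51,0.38,0],"yaw":-0.105,"fingers":0}])

```text
t: 18.05
tool_pos: [628.6, 34.7, 105.0]
tcp_rot: [0.0, 0.705, 0.709, -0.001]
contact_force: [-0.4, -2.4, -0.9]
gripper_width: 0.1
```

```bash
python3 - <<'E'
from h import *
pose();ang("scene")
E
```

```text
t 18.05 tcp [628.6  34.7 105. ] phi 90.3 tilt [-0.    -0.001 -1.   ] F [-0.4 -2.4 -0.9] w 0.1 q [-0.06  0.17  1.71 -0.    1.27 -0.07]
alpha -38.6 rho 60.3 skew -0.2
Frad 1.2 Ftan -2.2 unit radial-in in tool: [ 0.629 -0.778 -0.001] tangent ccw: [ 0.778  0.629 -0.001]
scene net [(np.float64(-110.0), 0.84)]
34 line [ -8.9 -25.2] -109.4
```

The finger is locked to the collar: 72° of travel gave 72° of turn. The line is at 250°, so about 163° remain.

Call:
step_arm(steps=[{"linear":[0.51,0.38,0],"yaw":-0.105,"fingers":0},{"linear":[0.51,0.38,0],"yaw":-0.105,"fingers":0},{"linear":[0.51,0.38,0],"yaw":-0.105,"fingers":0},{"linear":[0.51,0.38,0],"yaw":-0.105,"fingers":0},{"linear":[0.51,0.38,0],"yaw":-0.105,"fingers":0},{"linear":[0.51,0.38,0],"yaw":-0.105,"fingers":0},{"linear":[0.51,0.38,0],"yaw":-0.105,"fingers":0},{"linear":[0.51,0.38,0],"yaw":-0.105,"fingers":0},{"linear":[0.51,0.38,0],"yaw":-0.105,"fingers":0},{"linear":[0.51,0.38,0],"yaw":-0.105,"fingers":0},{"linear":[0.51,0.38,0],"yaw":-0.105,"fingers":0},{"linear":[0.51,0.38,0],"yaw":-0.105,"fingers":0}])

```text
t: 19.15
tool_pos: [632.9, 106.3, 105.3]
tcp_rot: [0.001, 0.153, 0.988, -0.0]
contact_force: [1.2, -1.9, -2.3]
gripper_width: 0.2
```

```bash
python3 - <<'E'
from h import *
pose();ang("scene")
p=viewer.camera("scene");show("s_i.png",p,(230,190,410,330),4);pics("i")
E
```

```text
t 19.15 tcp [632.9 106.3 105.3] phi 162.4 tilt [ 0.001 -0.    -1.   ] F [ 1.2 -1.9 -2.3] w 0.2 q [ 0.05  0.19  1.68 -0.    1.27 -1.21]
alpha 33.5 rho 61.6 skew -0.2
Frad -0.1 Ftan -2.3 unit radial-in in tool: [ 0.629 -0.778 -0.001] tangent ccw: [ 0.778  0.629 -0.001]
scene net [(np.float64(-31.3), 0.67)]
```

View pics/w_i.png

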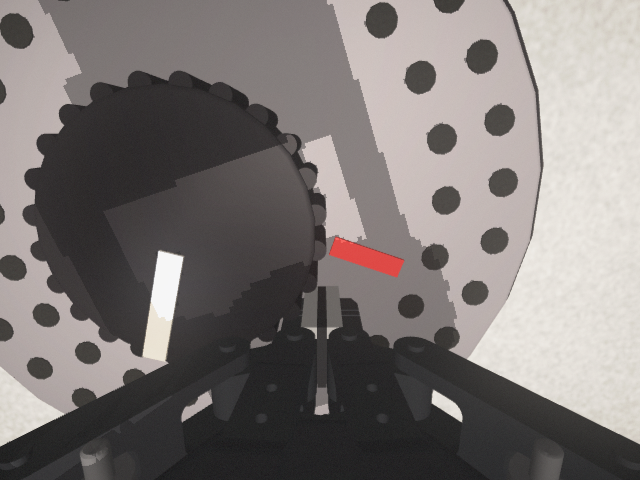

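The wrist view shows the line at (163,305) and the red mark at (367,257), with the finger engaged. About 91° remain, so I'll do 72° and then finish in fine steps.

Call:
step_arm(steps=[{"linear":[0.51,0.38,0],"yaw":-0.105,"fingers":0},{"linear":[0.51,0.38,0],"yaw":-0.105,"fingers":0},{"linear":[0.51,0.38,0],"yaw":-0.105,"fingers":0},{"linear":[0.51,0.38,0],"yaw":-0.105,"fingers":0},{"linear":[0.51,0.38,0],"yaw":-0.105,"fingers":0},{"linear":[0.51,0.38,0],"yaw":-0.105,"fingers":0},{"linear":[0.51,0.38,0],"yaw":-0.105,"fingers":0},{"linear":[0.51,0.38,0],"yaw":-0.105,"fingers":0},{"linear":[0.51,0.38,0],"yaw":-0.105,"fingers":0},{"linear":[0.51,0.38,0],"yaw":-0.105,"fingers":0},{"linear":[0.51,0.38,0],"yaw":-0.105,"fingers":0},{"linear":[0.51,0.38,0],"yaw":-0.105,"fingers":0}])

```text
t: 20.4
tool_pos: [566.4, 132.4, 105.6]
tcp_rot: [0.001, -0.46, 0.888, 0.0]
contact_force: [2.3, 1.5, -0.6]
gripper_width: 0.1
```

```bash
cat >> h.py <<'E'
def rel(n,C=C):
    """angle of white line and red mark, each from its own axis fit, C from arg"""
    p=viewer.camera(n); im=p["color"].astype(int); out=[]
    for nm,mask,z,r0,r1 in (("white",(im.min(2)>(150 if n=="wrist" else 120))&(im.max(2)-im.min(2)<60),132,8,48),("red",(im[...,0]>110)&(im[...,1]<.55*im[...,0])&(im[...,2]<.55*im[...,0]),82,50,95)):
        v,u=np.nonzero(mask); W=ray_z(p,np.c_[u,v],z)[:,:2]-C; q=np.hypot(*W.T); W=W[(q<r1)&(q>r0)]
        if len(W)<6: print(n,nm,"none"); continue
        m=W.mean(0); d=np.linalg.svd(W-m)[2][0]; d*=np.sign(d@m)
        out.append((np.degrees(np.arctan2(m[1],m[0])),np.degrees(np.arctan2(d[1],d[0]))))
        print(n,nm,len(W),"pos",m.round(1),"posang",out[-1][0].round(1),"axis",out[-1][1].round(1))
    return p
E
python3 - <<'E'
from h import *
pose()
p=rel("scene");show("s_j.png",p,(230,190,410,330),4)
p=rel("wrist");show("w_j.png",p)
p=rel("top");show("t_j.png",p,(240,150,390,300),4)
E
```

```text
t 20.4 tcp [566.4 132.4 105.6] phi -125.2 tilt [ 0.002  0.002 -1.   ] F [ 2.3  1.5 -0.6] w 0.1 q [ 0.1   0.06  1.82  0.    1.26 -2.43]
alpha 104.1 rho 61.9 skew -358.5
Frad 0.9 Ftan -2.6 unit radial-in in tool: [ 0.652 -0.758 -0.001] tangent ccw: [ 0.758  0.652 -0.002]
scene white 7 pos [21.2 16.8] posang 38.4 axis 40.3
scene red 51 pos [43.2 58.7] posang 53.6 axis 51.5
wrist white 4539 pos [19.2 -2.5] posang -7.6 axis 63.8
wrist red none
top white none
top red none
```

View pics/w_j.png

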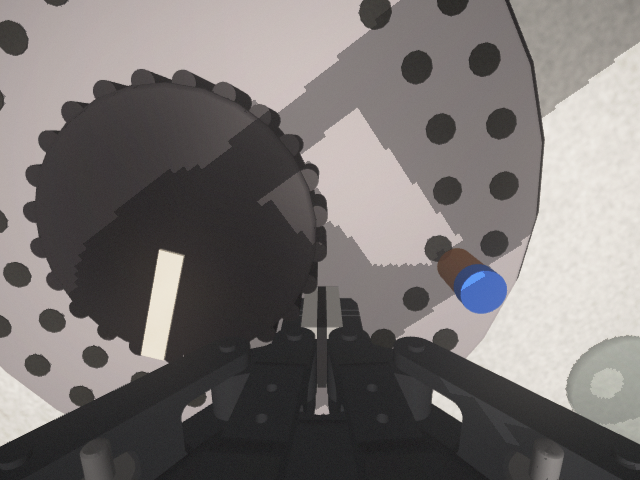

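View pics/s_j.png

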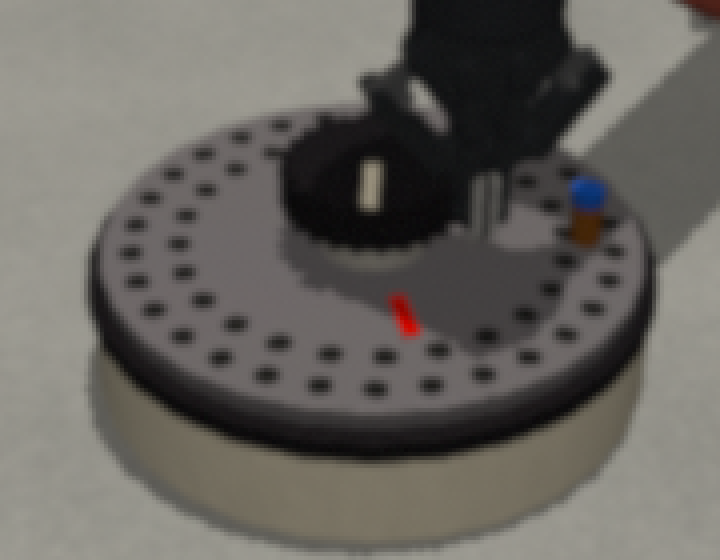

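The wrist view has the line from (171,250) to (153,358), and the vial and flask in place. I'll measure its angle precisely.

```bash
cat >> h.py <<'E'
def wline(box,C=C,save=None):
    p=viewer.camera("wrist"); im=p["color"].astype(int)
    m=((im.min(2)>150)).astype(np.uint8); a,b,c,d=box; k=np.zeros_like(m); k[b:d,a:c]=m[b:d,a:c]
    n,l,sx,cc=cv2.connectedComponentsWithStats(k); i=1+np.argmax(sx[1:,4]); print(sx[i])
    v,u=np.nonzero(l==i); W=ray_z(p,np.c_[u,v],132)[:,:2]-C; m=W.mean(0); d=np.linalg.svd(W-m,full_matrices=False)[2][0]; d*=np.sign(d@m)
    print("line pos",m.round(2),np.degrees(np.arctan2(m[1],m[0])).round(2),"axis",np.degrees(np.arctan2(d[1],d[0])).round(2),"r",np.hypot(*W.T).min().round(1),np.hypot(*W.T).max().round(1))
    off=m[0]*d[1]-m[1]*d[0]; print("lateral offset of C from line",off.round(2))
    return p
E
python3 - <<'E'
from h import *
wline((120,240,195,365))
E
```

```text
[ 120  251   65  114 3119]
line pos [24.63 18.07] 36.26 axis 32.46 r 7.3 54.8
lateral offset of C from line -2.02
```

```bash
python3 - <<'E'
from h import *
p=wline((137,240,195,340))
# collar circle from this view: 
s,M=st()
E
```

```text
[ 146  250   39   90 2153]
line pos [18.27 14.27] 37.99 axis 38.63 r 7.3 41.3
lateral offset of C from line 0.26
t 20.65 tcp [566.2 131.8 105.4] phi -125.5 tilt [-0.  0. -1.] F [-0.3  0.4  0.2] w -0.1 q [ 0.1   0.06  1.82  0.    1.26 -2.42]
```

The line is at about 38.5° and the red mark at about 53.4°. I'll advance 13° and look again.

Call:
step_arm(steps=[{"linear":[0.42,0.32,0],"yaw":-0.087,"fingers":0},{"linear":[0.42,0.32,0],"yaw":-0.087,"fingers":0},{"linear":[0.25,0.2,0],"yaw":-0.052,"fingers":0},{"linear":[0,0,0],"yaw":0,"fingers":0},{"linear":[0,0,0],"yaw":0,"fingers":0}])

```text
t: 21.07
tool_pos: [553.5, 126.9, 105.4]
tcp_rot: [-0.0, -0.555, 0.832, 0.0]
contact_force: [0.3, 0.7, 1.1]
gripper_width: -0.4
```

```bash
python3 - <<'E'
from h import *
pose()
p=wline((137,240,195,340)); show("w_k.png",p)
p=rel("scene");show("s_k.png",p,(230,190,410,330),4)
E
```

```text
t 21.07 tcp [553.5 126.9 105.4] phi -112.6 tilt [-0.  0. -1.] F [0.3 0.7 1.1] w -0.4 q [ 0.09  0.03  1.86  0.    1.26 -2.65]
alpha 117.1 rho 61.4 skew -358.9
Frad 0.5 Ftan -0.6 unit radial-in in tool: [ 0.647 -0.763 -0.   ] tangent ccw: [0.763 0.647 0.   ]
[ 146  250   39   90 2161]
line pos [14.77 18.  ] 50.63 axis 51.37 r 7.3 41.5
lateral offset of C from line 0.3
scene white 7 pos [15.4 21.1] posang 53.8 axis 51.4
scene red 60 pos [41.9 57.2] posang 53.7 axis 52.2
```

View pics/s_k.png

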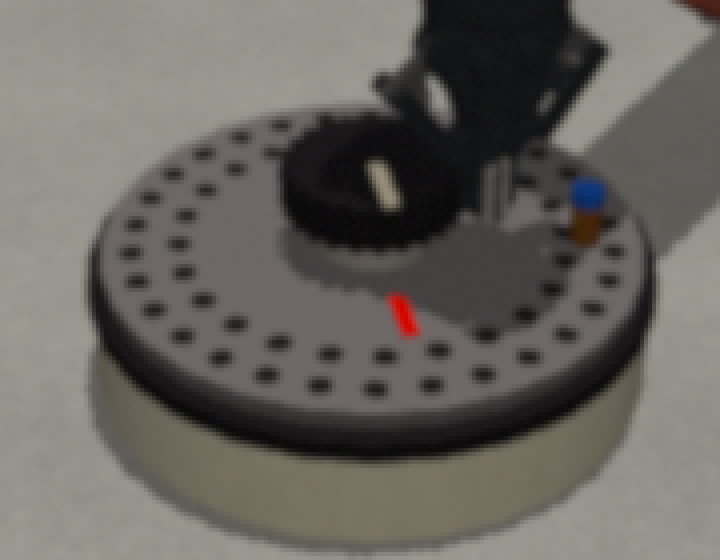

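The scene view shows the line pointing nearly along the red mark. It is at about 51.4°, against roughly 52–53.6° for the mark. I'll back off a little, lift, and get one view with both in it.

Call:
step_arm(steps=[{"linear":[-0.39,0.46,0],"yaw":0,"fingers":0},{"linear":[-0.39,0.46,0],"yaw":0,"fingers":0},{"linear":[0,0,-2.5],"yaw":0,"fingers":0},{"linear":[0,0,-2.5],"yaw":0,"fingers":0},{"linear":[0,0,-2.5],"yaw":0,"fingers":0},{"linear":[0,0,-2.5],"yaw":0,"fingers":0},{"linear":[-0.8,-1.5,-2.0],"yaw":0,"fingers":0},{"linear":[-0.8,-1.6,0],"yaw":0,"fingers":0},{"linear":[-0.8,-1.6,0],"yaw":0,"fingers":0},{"linear":[-0.6,-1.5,0],"yaw":0,"fingers":0},{"linear":[0,0,0],"yaw":0,"fingers":0},{"linear":[0,0,0],"yaw":0,"fingers":0}])

```text
t: 22.17
tool_pos: [616.3, 142.1, 224.7]
tcp_rot: [-0.001, -0.556, 0.831, 0.0]
contact_force: [0.0, -0.3, -0.2]
gripper_width: -0.2
```

```bash
python3 - <<'E'
from h import *
pose()
p=rel("wrist"); show("w_l.png",p)
rel("scene"); rel("top")
E
```

```text
t 22.17 tcp [616.3 142.1 224.7] phi -112.4 tilt [-0.001 -0.    -1.   ] F [ 0.  -0.3 -0.2] w -0.2 q [ 0.11  0.07  1.6  -0.    1.47 -2.64]
alpha 63.5 rho 78.0 skew -305.1
Frad -0.3 Ftan -0.2 unit radial-in in tool: [0.997 0.071 0.001] tangent ccw: [-0.071  0.997  0.001]
wrist white 1584 pos [8.5 1.8] posang 11.8 axis 69.7
wrist red 495 pos [43.4 57.9] posang 53.1 axis 53.0
scene white 39 pos [16.2 22.2] posang 54.0 axis 51.9
scene red 44 pos [43.1 58.8] posang 53.7 axis 53.8
top white none
top red 67 pos [51.1 43.5] posang 40.4 axis 125.6
```

View pics/w_l.png

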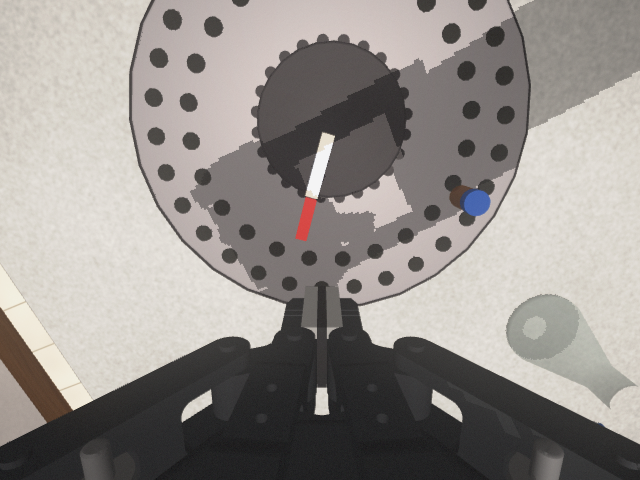

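This wrist view shows both clearly: the white line from (328,134) to (313,197) and the red mark from (311,198) to (301,240), almost collinear. Next I compare the two axes.

```bash
python3 - <<'E'
from h import *
for k in range(2):
    wline((295,128,345,197))
    rel("wrist")
E
```

```text
[305 133  29  64 847]
line pos [16.04 20.62] 52.11 axis 51.5 r 6.9 47.1
lateral offset of C from line -0.28
wrist white 1557 pos [8.3 1.5] posang 10.5 axis 70.0
wrist red 497 pos [43.4 57.8] posang 53.1 axis 52.9
[305 133  29  64 845]
line pos [16.08 20.66] 52.11 axis 51.54 r 6.8 47.0
lateral offset of C from line -0.26
wrist white 1557 pos [8.4 1.5] posang 10.2 axis 69.6
wrist red 490 pos [43.4 57.9] posang 53.1 axis 53.3
```

The line is within about 1.3° of the mark (51.5–52.1° against 53.1°), which is 1 mm at the rim and near the measurement noise. Re-engaging would risk overshooting, so I leave it. Last, I check the other objects.

```bash
python3 - <<'E'
from h import *
p=viewer.camera("scene"); show("s_z.png",p)
for l in ["collar_line","ref_mark","vial_centre","flask","rinse","tipbox"]:
    r=viewer.landmark_of(p,l); print(l,[(x["centre"],x["score"]) for x in r[:1]])
st(); print(robot.close_job())
E
```

```text
collar_line [([608.7, 108.8, 135.5], 0.65)]
ref_mark [([613.4, 120.2, 84.7], 0.98)]
vial_centre [([508.6, 157.9, 102.4], 0.68)]
flask [([444.6, 359.0, 3.8], 0.94)]
rinse [([600.8, -345.6, 4.9], 0.88)]
tipbox [([463.3, 546.8, -1.4], 0.62)]
t 22.87 tcp [616.5 141.8 225.3] phi -112.4 tilt [ 0.  0. -1.] F [-0.3  0.7 -0. ] w 0.1 q [ 0.11  0.07  1.6   0.    1.47 -2.64]
the job is handed in; nothing more can be done
None
```

View pics/s_z.png

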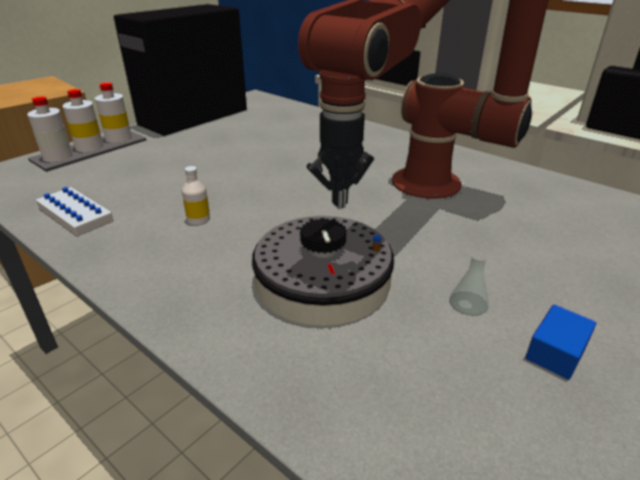

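The collar is unscrewed to its second meeting with the red mark and left lined up there, and the job is handed in at about 22.9 s. I rolled the shut fingertips round the rim counter-clockwise in two strokes. The first took the line past the mark once, to about 115°; the second carried it on by roughly 295°.

**Alignment:** the last close wrist views put the white line at 51.5–52.1° and the red mark at 52.9–53.3°. The line stops about 1–1.5° short, or 1 mm at the rim. The coarser scene camera gave 51.9–54.0° for the line and 53.7–53.8° for the mark. I left that gap rather than risk running past.

**Surroundings:** the finger was raised clear of everything at hand-in, with wrist force near zero. The vial, bottle and box read within about 4 mm of where they started. The flask reading is about 8 mm off its first one in y, but it sits at the same pixels in both scene pictures and the arm never went near it, so I take that as detection noise.

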